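# Turn the upside-down spatula in the utensil stand

### The job

One of the two spatulas in the slanted utensil stand has been put away upside down, with its blade in the slot. Pull it out, turn it end for end and put it back in the same slot with its handle down on the slot's floor and its blade up, then let go. Leave the other spatula, the wooden spoon and everything else round the stand where they are.

Things in the scene. Friction and masses are not known exactly. Their poses are not given: they have to be found in the camera images.
- spatula_mid (a point): centre of the upside-down blue spatula (311 mm long, about 80 g, balanced here): half-way along, 8 mm above its flat underside. x runs from handle to blade, y across, z out of its upper face (to the robot's side). At the start it leans about 52 degrees from vertical, top away from the robot, on the lip of the slot's lower wall; friction there jams it unless it is first lifted into line with the slot
- blade_end (a point): end of that spatula's blade, 155 mm from spatula_mid along +x, half-way through its thickness. The blade (52 to 155 mm from spatula_mid) is 50 to 52 mm wide and 8 to 10 thick, the neck (0 to 52 mm) 12 wide and 10 thick, measured up from the flat underside
- handle_end (a point): end of that spatula's handle, 155 mm from spatula_mid along -x, half-way through its thickness. The handle is 24 mm wide and 16 thick from 155 to 52 mm from spatula_mid, and 20 wide and 15 thick from 52 to 0 mm, measured up from the flat underside
- rack: slotted wooden box of the fixed stand. Origin: centre of the middle slot's floor. z along the slots out of their mouths, 44 degrees from vertical, leaning away from the robot; y across the row, horizontal; x out of the far, lower wall. Slots at y = -76, 0, +76 mm, each 60 mm wide (y), 24 thick (x), 112 deep (z) to a rounded lip; walls 7 to 12 mm, partitions 16 mm, row 236 mm wide. Which utensil is in which slot varies
- stand: base board of the stand (fixed), 175 x 236 mm, 18 mm high; origin on the worktop, 44 mm straight below rack's origin; x the horizontal direction in which the slots lean, z up. The board reaches from 43 mm before to 133 mm behind the origin
- twin_mid (a point): centre of the other, same blue spatula, which stands correctly, handle down and blade up, in another slot; same sizes and axes (x towards its blade, up). Not to be disturbed
- wooden_spoon_mid (a point): centre of the wooden spoon, 310 mm long, head 47 mm wide and 14 mm thick, which stands correctly, handle down, in the third slot; x towards its head, up. Not to be disturbed
- honey: glass jar of honey with a grey lid, 71 mm across, 110 mm high, beside the stand; origin at the centre of its underside. A bystander
- tin: low round food tin, 76 mm across, 58 mm high, beside the stand; origin at the centre of its underside. A bystander
- timer: round white kitchen timer, 67 mm across, 48 mm high, behind the stand; origin at the centre of its underside. A bystander
- espresso_cup: small blue-grey cup with a handle, 63 x 86 mm, 50 mm high, behind the stand; origin at the centre of its underside. A bystander
- salt_cellar: round wooden salt cellar, 91 mm across, 66 mm high, behind the stand, under the leaning utensils; origin at the centre of its underside. A bystander

How it is judged (in metres and radians):
On the way:
1. the upside-down spatula is drawn wholly out of the slot (z of each of blade_end, handle_end in the frame of rack above 0.112 m), for 0.1 s.
At the end, for the whole second after the job is handed in: the turned spatula stands released and at rest, handle down and blade up, in the slot it came from (its middle within 45 mm of its start), the handle end within 15 mm of the slot floor; the other spatula, the spoon and the five bystanders lie within 30 mm of their starts (z of handle_end in the frame of rack between -0.005 and 0.015 m and x of handle_end in the frame of rack between -0.014 and 0.014 m and z of blade_end in the frame of rack above 0.27 m and distance of spatula_mid from where it was at the start of the episode below 0.045 m and linear speed of spatula below 0.02 m/s and distance of each of twin_mid, wooden_spoon_mid, honey, tin, timer, espresso_cup, salt_cellar from where it was at the start of the episode below 0.03 m); the robot touches nothing.
It fails at once if the other spatula or the wooden spoon is moved more than 50 mm (distance of any of twin_mid, wooden_spoon_mid from where it was at the start of the episode above 0.05 m).
It fails at once if a bystander is moved more than 30 mm or tipped over (distance of any of honey, tin, timer, espresso_cup, salt_cellar from where it was at the start of the episode above 0.03 m or angle between any of honey, tin, timer, espresso_cup, salt_cellar's own z axis and vertical above 0.5 rad).
It also fails if it takes over 42 s, if anything falls off the work surface, if the arm or the gripper's body presses on something with over 40 N, if the wrist force passes 120 N, or if a joint passes its speed limit or range.

### The arm

A 6-joint arm with a two-finger parallel gripper is mounted at the origin on a cart in front of the work surface, level with it; the furniture and walls round the work are solid. World frame = base frame: x ahead of the robot, y to its left, z up, the work surface at z = 0. Lengths are in mm, angles in rad, forces in N, time in s.
With the tool pointing down it reaches from about 425 to 925 mm from the base axis. Payload 12.5 kg.
Tool frame: the origin (TCP) lies midway between the tips of the shut fingers; the grasp point (between the pads) lies 19 mm behind it; z points along the fingers, y is the line along which they close (so a half turn about z gives the same grasp; the last joint's range is limited). The gripper opens to 85 mm and grips with 20 to 120 N. Pads are 22 mm wide; open, the fingers measure 114 mm over their backs; the gripper's body (76 mm by 85 mm) begins 54 mm behind the grasp point. The pads swing forward as they close: fully open they stand 13 mm farther back than shut.
Start: joints at [1.168, 0.491, 1.559, -0, 1.092, -0.106], TCP at [182.772, 597.698, 194.327] pointing down, gripper open.
Joint ranges: [-3.1, 3.1], [-0.84, 2.19], [0.05, 2.79], [-1.13, 4.28], [0.06, 2.93], [-2.69, 2.69]. Speed limits (rad/s): [2.22, 2.22, 2.79, 3.14, 3.14, 3.14].

### API

Orientations are given as a rotation vector (axis times angle).
In Python, from station import get_obs, optics, ticket gives the robot as it stands.
- The arm moves only by the shell command python3 -m crank 'ROWS' [FORCE]. ROWS is JSON, a list of rows, each an object with "twist": the turn, a rotation vector about the tool's x, y, z scaled (see below), a list of three; "xyz": the shift along the tool's x, y, z scaled (see below), a list of three; "jaw": the gripper command: -1 is shut, 1 is fully open, values between are in proportion. In form: [{"twist": [rx, ry, rz], "xyz": [tx, ty, tz], "jaw": jaw}, ...]. A call has 1 to 5 rows; each row is the pose to reach, as a shift and turn from the pose commanded when the call began, along the tool's axes at that moment; what a row does not reach only later rows make up. The controller multiplies each number of a shift by 250 mm and each number of a turn by 90 degrees. A row lasts 1/8 s, in which the tool goes at most 62.5 mm and 10.7 degrees, less where a joint would pass 70% of its speed; a pose out of reach is approached as far as the arm can. A call with a number of a shift or a turn outside -1 to 1 is refused whole. A call with a gripper value outside its range is refused whole. The fingers move at their own pace and stop on an object; FORCE is the grip in N (left out, the last holds). Time passes only in rows, so rows that repeat a pose let the fingers close. It gives the time, the measured TCP pose, the force, the opening and the grip force at its end, in the units of the state.
- get_obs(): the state, without advancing time (a new reading comes with each control period).
- optics.get_image(name): name is "side" or "top" or "wrist"; returns the picture (384x512x3 uint8, red, green, blue); there is no depth.
- optics.camera_params(name): a dict with "intrinsics" (3x3 intrinsics, pixels), "R" (3x3) and "t" (3): a world point X has camera coordinates R X + t. Camera axes: x right, y down, z forward; pixel columns grow to the right and rows downward; lengths in mm; the calibration is good to about 2 mm. A picture is of the moment at which its call begins: read the wrist's pose just before it. camera_params takes no time and is no camera call; for the wrist camera it gives the pose at the moment of the call.
- ticket.hand_in(): hands the job in; it is judged then, once.
The state is a dict: "time": time; "joints": joint angles; "joint_velocities": joint speeds; "joint_torque": joint torques, N m; "tcp_pos": TCP position; "ee_rot": TCP orientation; "ft_force": force on the tool from outside, world axes, zero at the start; "moment": the same for the moment, N m; "grip_width": opening from 0.0 (shut) to 1.0 (fully open); "grip_force": force on a finger pad.
Only numpy, scipy, OpenCV 4.12 (cv2) and the standard library are available. Lean on these libraries where they do the work, as an engineer would, in place of code of your own. Each camera call takes 0.05 s, during which the arm holds its last target. There are 200 camera calls.

## Working session

There is one attempt and no reset: what is moved stays moved. The work goes in short steps, Python scripts to look and compute and a shell command to move; the robot and the scene stay as the last step left them, time stands still between calls to the robot, and variables do not carry over. Pictures are saved under pics/ and viewed, at most 10 in all, crops included, and the job is handed in when it is done.

```bash
ls; mkdir -p pics; python3 - <<'E'
from station import get_obs, optics
import cv2
for n in ("side","top"):
    cv2.imwrite(f"pics/{n}0.png",optics.get_image(n)[:,:,::-1])
    p=optics.camera_params(n); print(n,p)
print(get_obs())
E
```

```text
pics
side {'intrinsics': array([[388.00776715,   0.        , 254.77252347],
       [  0.        , 388.00776715, 194.75018151],
       [  0.        ,   0.        ,   1.        ]]), 'R': array([[ 0.87312342, -0.48687331,  0.02469548],
       [-0.22292574, -0.44380375, -0.86795296],
       [ 0.43354308,  0.7523248 , -0.49603204]]), 't': array([-496.46075491,  265.04497735,  733.49114323])}
top {'intrinsics': array([[387.69352585,   0.        , 248.74733199],
       [  0.        , 387.69352585, 185.98514782],
       [  0.        ,   0.        ,   1.        ]]), 'R': array([[ 7.42752092e-03, -9.99213162e-01, -3.89600996e-02],
       [-9.86706864e-01, -9.98277368e-04, -1.62507131e-01],
       [ 1.62340371e-01,  3.96492228e-02, -9.85937900e-01]]), 't': array([  6.05331028, 584.82605212, 968.69787252])}
{'time': 0.1, 'joints': array([ 1.16842055e+00,  4.91468412e-01,  1.55940300e+00,  8.66742956e-06,
        1.09171022e+00, -1.05604101e-01]), 'joint_velocities': array([-4.99825086e-05, -1.69385500e-03, -1.83392054e-03, -3.47922964e-04,
       -2.14362778e-04, -4.76960014e-04]), 'joint_torque': array([ 3.31044772e-03, -6.19445729e+01, -2.62023264e+01, -6.80616472e-05,
        2.92366589e-03, -6.12497888e-05]), 'tcp_pos': array([182.65364523, 597.458277  , 193.80038508]), 'ee_rot': array([-4.64427358e-01, -3.10681530e+00,  1.50048004e-03]), 'ft_force': array([ 0.4144148 ,  0.42100679, -0.335345  ]), 'moment': array([-0.00585733,  0.01423316,  0.02007281]), 'grip_force': 0.0, 'grip_width': 0.998529599796637}
```

View pics/side0.png

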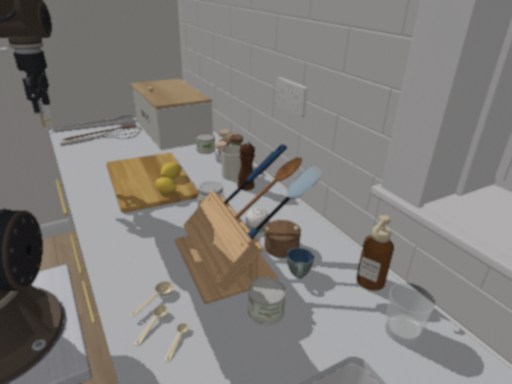

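View pics/top0.png

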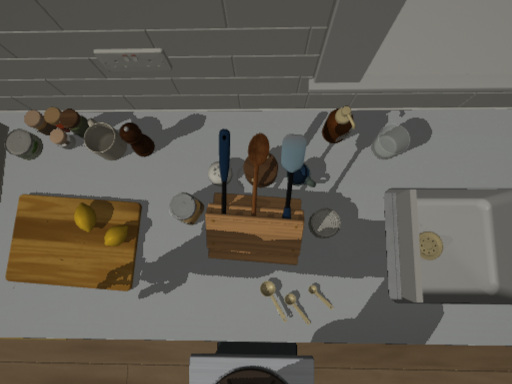

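```bash
python3 - <<'E'
import cv2
a=cv2.imread("pics/top0.png")[115:275,195:345]; b=cv2.imread("pics/side0.png")[135:300,165:335]
cv2.imwrite("pics/topc.png",cv2.resize(a,None,fx=3.75,fy=3.75,interpolation=cv2.INTER_CUBIC))
cv2.imwrite("pics/sidec.png",cv2.resize(b,None,fx=3.6,fy=3.6,interpolation=cv2.INTER_CUBIC))
E
```

```text
(no output)
```

View pics/topc.png

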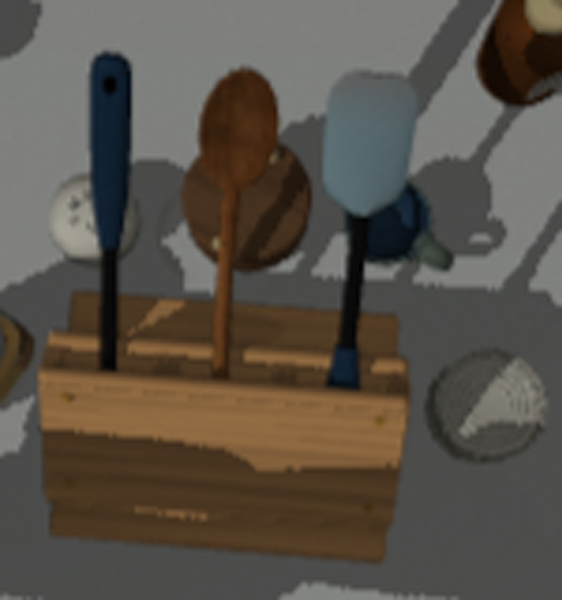

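View pics/sidec.png

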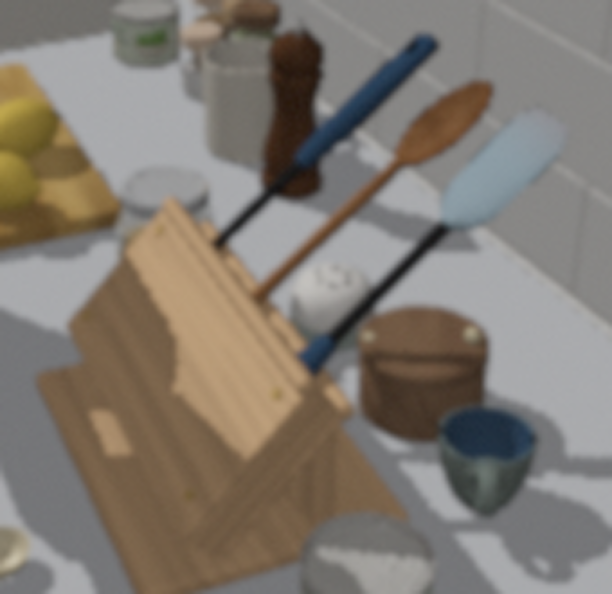

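```bash
cat > h.py <<'E'
import numpy as np, cv2
from scipy.spatial.transform import Rotation as Ro
from scipy.optimize import least_squares
from station import get_obs, optics
P={n:optics.camera_params(n) for n in("side","top")}
def proj(n,X,p=None):
    p=p or P[n]; c=np.asarray(X)@np.array(p["R"]).T+p["t"]; q=c@np.array(p["intrinsics"]).T; return q[...,:2]/q[...,2:]
def tri(uvs): # {cam:uv}
    return least_squares(lambda X:np.concatenate([proj(n,X)-uv for n,uv in uvs.items()]),[600,0,150]).x
a=np.radians(44)
def rack(s): # x,y,yaw of stand -> R,o
    Rs=Ro.from_euler('z',s[2]).as_matrix()
    Rr=Rs@np.array([[np.cos(a),0,np.sin(a)],[0,1,0],[-np.sin(a),0,np.cos(a)]])
    return Rr,np.array([s[0],s[1],44.])
tc=lambda u,v:np.array([u,v])/3.75+[195,115]
sc=lambda u,v:np.array([u,v])/3.6+[165,135]
E
python3 - <<'E'
from h import *
obs=[("top",(-43,118,0),tc(50,535)),("top",(-43,-118,0),tc(383,560)),("top",(133,118,18),tc(72,293)),("top",(133,-118,18),tc(397,316)),
("side",(-43,118,18),sc(38,380)),("side",(133,-118,18),sc(405,515))]
def W(s,p): return Ro.from_euler('z',s[2]).as_matrix()@np.array(p)+[s[0],s[1],0]
r=least_squares(lambda s:np.concatenate([proj(n,W(s,p))-uv for n,p,uv in obs]),[600,0,0])
s=r.x;print(s,r.fun.round(1))
R,o=rack(s);print("cam",{n:(-P[n]["R"].T@P[n]["t"]).round() for n in P})
ed={}
for nm,t,sd in (("hend",tc(110,54),sc(430,41)),("junc",tc(108,248),sc(304,162)),("slot",tc(108,366),sc(219,245)),("twintop",tc(373,72),sc(545,112)),("spoontop",tc(243,68),sc(480,85)),("twinneck",tc(358,214),sc(443,225))):
    X=tri(dict(top=t,side=sd)); ed[nm]=X; print(nm,X.round(1),"rack",(R.T@(X-o)).round(1),(np.r_[proj("top",X)-t,proj("side",X)-sd]).round(1))
d=ed["hend"]-ed["junc"];print(np.linalg.norm(d),np.degrees(np.arctan2(np.hypot(d[0],d[1]),d[2])),np.degrees(np.arctan2(d[1],d[0])))
# overlay mouth corners
for n,c,f,off in(("top","pics/topc.png",3.75,(195,115)),("side","pics/sidec.png",3.6,(165,135))):
    im=cv2.imread(c)
    def line(A,col):
        q=((proj(n,np.array(A)@R.T+o)-off)*f).astype(int); cv2.polylines(im,[q.reshape(-1,1,2)],True,col,1)
    for y in(-76,0,76): line([(x,y+dy,112) for x,dy in((-12,-30),(12,-30),(12,30),(-12,30))],(0,255,0))
    line([(-22,-118,112),(-22,118,112),(19,118,112),(19,-118,112)],(0,0,255))
    cv2.imwrite(c.replace("c.png","o.png"),im); 
A,B=cv2.imread("pics/topo.png")[250:450],cv2.imread("pics/sideo.png")[150:450]
w=max(A.shape[1],B.shape[1]); cv2.imwrite("pics/ov.png",np.vstack([cv2.copyMakeBorder(i,0,0,0,w-i.shape[1],0) for i in(A,B)]))
E
```

```text
[ 4.31254738e+02 -5.10677067e+00 -7.31204491e-02] [ 0.6  0.4  0.2  1.1  0.1 -0.9  1.  -0.5 -1.9 -2.6  1.2 -0.6]
cam {'side': array([ 175., -676.,  606.]), 'top': array([ 420.,  -32., 1050.])}
hend [677.2  55.4 239.7] rack [ 37.3  78.3 308.1] [-0.2  0.4  0.5 -0.1]
junc [579.2  60.7 166.7] rack [ 17.5  76.4 187.4] [ 0.5 -1.1 -1.3  0.1]
slot [513.3  63.5 117.2] rack [  4.4  74.5 106. ] [ 0.9 -2.2 -2.4  0.2]
twintop [660.3 -94.8 254.7] rack [ 22.7 -72.8 314.8] [-0.5  0.8  0.9 -0.2]
spoontop [667.  -21.2 240.7] rack [ 33.3   1.2 305.6] [-0.5  0.9  1.1 -0.2]
twinneck [593.1 -91.1 192.8] rack [ 17.3 -73.9 223.5] [ 0.1 -0.2 -0.2  0. ]
122.36310767994253 53.338109478298385 -3.068354019995642
```

View pics/ov.png

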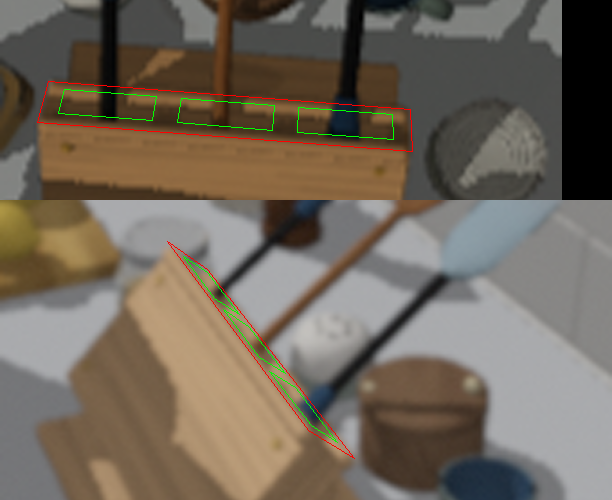

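```bash
cat >> h.py <<'E'
S=[431.25,-5.1,-.0731]; RK,OK=rack(S)
def tool(lean,yaw,turned=False): # tool y = +-lateral, z = forward/down normal of an axis leaning 'lean' deg
    l=np.radians(lean); z=np.array([np.cos(l),0,-np.sin(l)]); y=np.array([0,1.,0])
    M=Ro.from_euler('z',yaw).as_matrix()@np.c_[np.cross(y,z),y,z]
    return M@np.diag([-1,-1,1]) if turned else M
def rel(R,p,base=None):
    o=get_obs(); R0,p0=base or (Ro.from_rotvec(o["ee_rot"]).as_matrix(),o["tcp_pos"])
    print("t",o["time"],"xyz",(R0.T@(p-p0)/250).round(3),"twist",(Ro.from_matrix(R0.T@R).as_rotvec()/(np.pi/2)).round(3),"mm",np.linalg.norm(p-p0).round(1))
def W(x,y,z): return RK@np.array([x,y,z])+OK
E
python3 - <<'E'
from h import *
T=tool(52,-.062); g=W(15,76,168); tcp=g+19*T[:,2]; pre=tcp-110*T[:,2]
print(g,tcp,pre); o=get_obs(); print(Ro.from_rotvec(o["ee_rot"]).as_matrix().round(3))
rel(T,pre)
E
```

```text
[563.95287275  61.38561456 154.4292109 ] [575.62796526  60.66082989 139.45700658] [508.03532443  64.85695163 226.13818948]
[[-0.956  0.292 -0.   ]
 [ 0.292  0.956 -0.001]
 [ 0.    -0.001 -1.   ]]
t 0.1 xyz [-1.868 -1.657 -0.128] twist [-0.05  -0.42  -0.144] mm 625.0
```

```bash
python3 -m crank '[{"xyz":[-0.93,-0.83,-0.3],"twist":[0,0,0],"jaw":1},{"xyz":[-0.93,-0.83,-0.3],"twist":[0,0,0],"jaw":1},{"xyz":[-0.93,-0.83,-0.3],"twist":[0,0,0],"jaw":1},{"xyz":[-0.93,-0.83,-0.3],"twist":[0,0,0],"jaw":1},{"xyz":[-0.93,-0.83,-0.3],"twist":[0,0,0],"jaw":1}]' 60; python3 - <<'E'
from h import *
T=tool(52,-.062); tcp=W(15,76,168)+19*T[:,2]
rel(T,tcp-110*T[:,2]); print(get_obs()["joints"].round(2))
E
```

```text
time: 0.72
tcp_pos: [341.0, 336.2, 267.8]
ee_rot: [-0.464, -3.107, -0.0]
ft_force: [0.7, 0.4, 0.1]
grip_width: 0.997
grip_force: 0.0
t 0.725 xyz [-0.956 -0.843  0.167] twist [-0.05  -0.42  -0.144] mm 321.3
[ 0.64  0.2   1.8   0.    1.14 -0.63]
```

```bash
python3 -m crank '[{"xyz":[-0.95,-0.83,0.16],"twist":[-0.05,-0.42,-0.144],"jaw":0.5},{"xyz":[-0.95,-0.83,0.16],"twist":[-0.05,-0.42,-0.144],"jaw":0.5},{"xyz":[-0.95,-0.83,0.16],"twist":[-0.05,-0.42,-0.144],"jaw":0.5},{"xyz":[-0.95,-0.83,0.16],"twist":[-0.05,-0.42,-0.144],"jaw":0.5},{"xyz":[-0.95,-0.83,0.16],"twist":[-0.05,-0.42,-0.144],"jaw":0.5}]'; python3 -m crank '[{"xyz":[0,0,0],"twist":[0,0,0],"jaw":0.5},{"xyz":[0,0,0],"twist":[0,0,0],"jaw":0.5}]'; python3 - <<'E'
from h import *
T=tool(52,-.062); tcp=W(15,76,168)+19*T[:,2]
rel(T,tcp-110*T[:,2]); print(get_obs()["joints"].round(2))
n="wrist"; p=optics.camera_params(n); im=optics.get_image(n)[:,:,::-1].copy()
cv2.imwrite("pics/w1.png",im)
for s in (168,155,190,207,307):
    X=W(9.7+.14*(s-152),76,s); print(s,proj(n,X,p).round())
print(proj(n,get_obs()["tcp_pos"],p))
E
```

```text
time: 1.35
tcp_pos: [492.3, 92.2, 229.4]
ee_rot: [0.071, 2.485, -0.027]
ft_force: [0.5, 0.7, -0.5]
grip_width: 0.749
grip_force: 0.0
time: 1.6
tcp_pos: [492.7, 94.0, 229.9]
ee_rot: [0.08, 2.487, -0.022]
ft_force: [-1.1, 0.6, 0.1]
grip_width: 0.743
grip_force: 0.0
t 1.6 xyz [-0.046 -0.112  0.053] twist [ 0.001 -0.006 -0.002] mm 33.1
[ 0.12  0.11  2.24 -0.63  0.18 -0.8 ]
168 [225. 198.]
155 [225. 185.]
190 [225. 218.]
207 [226. 234.]
307 [227. 315.]
[253.49293134 225.3386634 ]
```

View pics/w1.png

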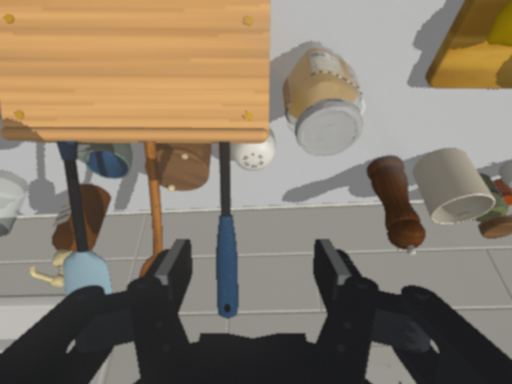

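```bash
python3 -m crank '[{"xyz":[-0.04,-0.11,0.05],"twist":[0,-0.006,0],"jaw":0.2},{"xyz":[-0.04,-0.11,0.05],"twist":[0,-0.006,0],"jaw":0.2},{"xyz":[-0.04,-0.11,0.05],"twist":[0,-0.006,0],"jaw":0.2}]'; python3 - <<'E'
from h import *
T=tool(52,-.062); tcp=W(13,76,168)+19*T[:,2]
rel(T,tcp-20*T[:,2]);rel(T,tcp); print(get_obs()["joints"].round(2))
E
```

```text
time: 2.02
tcp_pos: [506.3, 66.7, 226.2]
ee_rot: [0.077, 2.477, -0.022]
ft_force: [-0.2, -0.1, -0.2]
grip_width: 0.602
grip_force: 0.0
t 2.025 xyz [-0.004 -0.008  0.357] twist [ 0.002  0.    -0.001] mm 89.2
t 2.025 xyz [-0.004 -0.008  0.437] twist [ 0.002  0.    -0.001] mm 109.2
[ 0.03  0.12  2.24 -0.44  0.13 -1.05]
```

```bash
python3 -m crank '[{"xyz":[0,-0.005,0.2],"twist":[0,0,0],"jaw":0.2},{"xyz":[0,-0.005,0.3],"twist":[0,0,0],"jaw":0.2},{"xyz":[0,-0.005,0.38],"twist":[0,0,0],"jaw":0.2},{"xyz":[0,-0.005,0.43],"twist":[0,0,0],"jaw":0.2},{"xyz":[0,-0.005,0.43],"twist":[0,0,0],"jaw":0.2}]'; python3 - <<'E'
from h import *
T=tool(52,-.062); tcp=W(13,76,168)+19*T[:,2]
rel(T,tcp); print(get_obs()["joints"].round(2))
b=optics.get_image("side")[105:285,145:345,::-1]; a=optics.get_image("top")[115:265,165:315,::-1]
f=lambda i:cv2.resize(i,(400,int(400*i.shape[0]/i.shape[1])),interpolation=cv2.INTER_CUBIC)
a,b=f(a),f(b); h=min(len(a),len(b)); cv2.imwrite("pics/g1.png",np.hstack([b[:h],a[:h]]))
E
```

```text
time: 2.65
tcp_pos: [578.7, 65.2, 162.8]
ee_rot: [0.077, 2.511, -0.034]
ft_force: [0.0, -0.6, 0.1]
grip_width: 0.602
grip_force: 0.0
t 2.65 xyz [ 0.065 -0.018  0.061] twist [-0.004 -0.021  0.002] mm 22.8
[ 0.03  0.33  2.15 -1.13  0.07 -0.37]
```

View pics/g1.png

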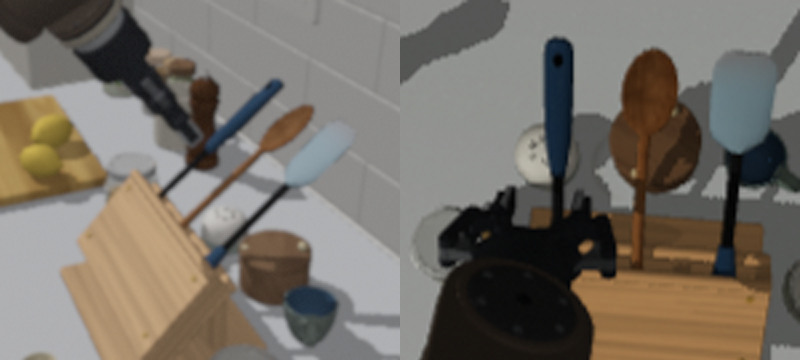

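```bash
cat > fk.py <<'E'
from h import *
E=lambda ax,t:Ro.from_euler(ax,t).as_matrix()
def fk(q,k):
    a1,e,d1,a2,ex,a3,L=k
    R1=E('z',q[0]); R2=R1@E('y',q[1]); R3=R2@E('y',q[2]); R5=R3@E('z',q[3])@E('y',q[4]); R6=R5@E('z',q[5]+np.pi/2)
    w=R1@[a1,e,d1]+R2@[0,0,a2]+R3@[ex,0,a3]
    return R6,w+R6@[0,0,L],R3
E
python3 - <<'E'
from fk import *
o=get_obs()
D=[([1.16842055,.491468412,1.559403,0,1.0917,-.105604],[182.65,597.46,193.8],[-.4644273,-3.10681,.0015],1),
([.64,.2,1.8,0,1.14,-.63],[341,336.2,267.8],[-.464,-3.107,0],.2),([.12,.11,2.24,-.63,.18,-.8],[492.7,94,229.9],[.08,2.487,-.022],.2),([.03,.12,2.24,-.44,.13,-1.05],[506.3,66.7,226.2],[.077,2.477,-.022],.2),(o["joints"],o["tcp_pos"],o["ee_rot"],1)]
f=lambda k:np.concatenate([w*(fk(q,k)[1]-p) for q,p,r,w in D])
s=least_squares(f,[0,60,200,600,0,600,250],method='lm'); print(s.x.round(1)); print(s.fun.reshape(-1,3).round(1))
for q,p,r,w in D: print((Ro.from_rotvec(r).inv()*Ro.from_matrix(fk(q,s.x)[0])).as_rotvec().round(3))
E
```

```text
[  4.1  65.8 191.2 584.6  41.3 406.6 288.5]
[[ 0.1 -0.  -0. ]
 [-0.1 -0.2  0.2]
 [ 0.1  0.2 -0.4]
 [ 0.1 -0.3  0.2]
 [-0.   0.1  0. ]]
[-0. -0. -0.]
[-0.001 -0.001  0.004]
[-0.002  0.     0.   ]
[ 0.002 -0.002  0.01 ]
[0. 0. 0.]
```

```bash
cat >> fk.py <<'E'
K=[4.1,65.8,191.2,584.6,41.3,406.6,288.5]
LO=np.array([-3.1,-.84,.05,-1.13,.06,-2.69]);HI=np.array([3.1,2.19,2.79,4.28,2.93,2.69])
def ik(R,p,q0):
    def f(q):
        A,t,_=fk(q,K); return np.r_[(t-p)/100,Ro.from_matrix(A.T@R).as_rotvec()]
    s=least_squares(f,np.clip(q0,LO+1e-3,HI-1e-3),bounds=(LO,HI)); return s.x,np.abs(s.fun).max()
def pose(lean,phi,mid,g=-10,turned=False,yaw=-.0731):
    """TCP pose holding spatula (axis leaning lean deg, mid at rack coords) at g mm along its x (handle->blade)."""
    l=np.radians(lean);Z=E('z',yaw)
    up=Z@[np.sin(l),0,np.cos(l)]; sx=up if turned else -up
    n=Z@[np.cos(l),0,-np.sin(l)]
    T=tool(lean+(-phi if turned else phi),yaw,turned)
    return T,W(*mid)+g*sx+19*T[:,2]
E
python3 - <<'E'
from fk import *
for phi in (12,18,25):
    print(phi)
    q=np.array([0,.3,2.1,0,.3,-1.5])
    for nm,l,m,t in(("G",52,(10.5,76,152),0),("A",44,(-3,76,156),0),("W",44,(-3,76,292),0),("L",44,(-130,76,292),0),("T",44,(-130,76,292),1),("I",44,(0,76,292),1),("F",44,(0,76,158),1)):
        if nm=="T": q=np.r_[q[:3],3.1,.3,-1.5]
        q,e=ik(*pose(l,phi,m,turned=t),q); print(nm,q.round(2),"err %.4f"%e,(pose(l,phi,m,turned=t)[1]).round())
E
```

```text
12
G [ 0.01  0.37  2.09 -0.16  0.23 -1.34] err 0.0000 [566.  61. 135.]
A [ 0.02  0.34  2.18 -1.01  0.06 -0.48] err 0.0000 [560.  62. 150.]
W [ 0.    0.31  1.86 -0.11  0.39 -1.41] err 0.0000 [654.  55. 248.]
L [ 0.02  0.07  1.91 -0.09  0.57 -1.42] err 0.0000 [563.  61. 336.]
T [ 0.05  0.05  2.23  3.75  0.18 -2.11] err 0.0000 [555.  62. 327.]
I [ 0.02  0.34  2.17  3.35  0.39 -1.71] err 0.0000 [648.  55. 237.]
F [ 0.04  0.51  2.47  3.27  0.85 -1.6 ] err 0.0000 [555.  62. 140.]
18
G [ 0.01  0.38  2.02 -0.07  0.39 -1.43] err 0.0000 [564.  61. 134.]
A [ 0.01  0.34  2.11 -0.2   0.21 -1.3 ] err 0.0000 [559.  62. 149.]
W [-0.    0.32  1.79 -0.06  0.54 -1.45] err 0.0000 [653.  55. 247.]
L [ 0.01  0.1   1.84 -0.06  0.72 -1.45] err 0.0000 [562.  62. 335.]
T [ 0.05  0.07  2.29  3.47  0.35 -1.82] err 0.0000 [556.  62. 329.]
I [ 0.02  0.38  2.23  3.3   0.58 -1.66] err 0.0000 [649.  55. 239.]
F [ 0.05  0.59  2.52  3.27  1.09 -1.58] err 0.0000 [556.  62. 142.]
25
G [ 0.    0.41  1.94 -0.03  0.57 -1.47] err 0.0000 [562.  62. 134.]
A [ 0.01  0.35  2.03 -0.08  0.39 -1.43] err 0.0000 [556.  62. 148.]
W [-0.01  0.35  1.7  -0.04  0.72 -1.48] err 0.0000 [651.  55. 246.]
L [ 0.01  0.14  1.75 -0.04  0.89 -1.47] err 0.0000 [560.  62. 334.]
T [ 0.06  0.12  2.37  3.36  0.59 -1.71] err 0.0000 [557.  62. 331.]
I [ 0.02  0.43  2.28  3.27  0.82 -1.63] err 0.0000 [650.  55. 241.]
F [ 0.06  0.71  2.57  3.27  1.37 -1.55] err 0.0000 [557.  62. 144.]
```

```bash
python3 -m crank '[{"xyz":[0,0,-0.28],"twist":[0,0.1,0],"jaw":0.2},{"xyz":[0,0,-0.28],"twist":[0,0.2,0],"jaw":0.2},{"xyz":[0,0,-0.28],"twist":[0,0.2,0],"jaw":0.2},{"xyz":[0,0,-0.28],"twist":[0,0.2,0],"jaw":0.2},{"xyz":[0,0,-0.28],"twist":[0,0.2,0],"jaw":0.2}]'; python3 - <<'E'
from fk import *
T,p=pose(52,18,(10.5,76,152),yaw=-.062); rel(T,p-50*T[:,2]); print(get_obs()["joints"].round(2))
E
```

```text
time: 3.38
tcp_pos: [538.6, 67.0, 221.5]
ee_rot: [0.092, 2.819, -0.024]
ft_force: [1.2, -0.5, -0.2]
grip_width: 0.6
grip_force: 0.0
t 3.375 xyz [ 0.018 -0.015  0.163] twist [-0.005 -0.018 -0.001] mm 41.2
[ 0.02  0.23  1.94 -0.05  0.65 -1.45]
```

```bash
python3 -m crank '[{"xyz":[0.018,-0.015,0.16],"twist":[-0.005,-0.018,0],"jaw":0.2},{"xyz":[0.018,-0.015,0.24],"twist":[-0.005,-0.018,0],"jaw":0.2},{"xyz":[0.018,-0.015,0.30],"twist":[-0.005,-0.018,0],"jaw":0.2},{"xyz":[0.018,-0.015,0.34],"twist":[-0.005,-0.018,0],"jaw":0.2},{"xyz":[0.018,-0.015,0.34],"twist":[-0.005,-0.018,0],"jaw":0.2}]'; python3 - <<'E'
from fk import *
T,p=pose(52,18,(10.5,76,152),yaw=-.062); rel(T,p); print(get_obs()["joints"].round(2))
n="wrist";cp=optics.camera_params(n); a=optics.get_image(n)[100:384,100:400,::-1]; b=optics.get_image("side")[135:255,205:325,::-1]
print(proj(n,W(10.5,76,152),cp)-[100,100])
f=lambda i:cv2.resize(i,(int(400*i.shape[1]/i.shape[0]),400),interpolation=cv2.INTER_CUBIC)
cv2.imwrite("pics/g2.png",np.hstack([f(b),f(a)])[:,:800])
E
```

```text
time: 4.0
tcp_pos: [559.6, 61.9, 136.8]
ee_rot: [0.09, 2.796, -0.012]
ft_force: [0.5, 1.0, 0.5]
grip_width: 0.595
grip_force: 0.0
t 4.0 xyz [-0.013 -0.001  0.015] twist [ 0.001 -0.003 -0.002] mm 5.0
[ 0.    0.37  2.02 -0.05  0.4  -1.46]
[152.43208341 123.14630665]
```

View pics/g2.png

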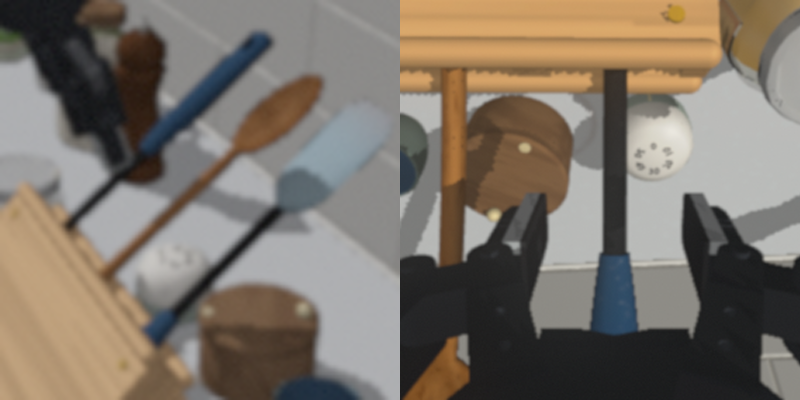

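```bash
python3 -m crank '[{"xyz":[-0.013,0,0.015],"twist":[0,0,0],"jaw":0.2},{"xyz":[-0.013,0,0.015],"twist":[0,0,0],"jaw":-1},{"xyz":[-0.013,0,0.015],"twist":[0,0,0],"jaw":-1},{"xyz":[-0.013,0,0.015],"twist":[0,0,0],"jaw":-1},{"xyz":[-0.013,0,0.015],"twist":[0,0,0],"jaw":-1}]' 60;  python3 -m crank '[{"xyz":[0,0,0],"twist":[0,0,0],"jaw":-1},{"xyz":[0,0,0],"twist":[0,0,0],"jaw":-1}]' 60; python3 - <<'E'
from fk import *
o=get_obs(); R0=Ro.from_rotvec(o["ee_rot"]).as_matrix(); g=o["tcp_pos"]-19*R0[:,2]; print("grasp in rack",(RK.T@(g-OK)).round(1))
rel(*pose(52,18,(10.5,76,152),yaw=-.062))
print("align");rel(*pose(44,18,(-3,76,156)))
E
```

```text
time: 4.72
tcp_pos: [563.9, 61.8, 134.8]
ee_rot: [0.091, 2.796, -0.011]
ft_force: [0.3, 0.1, -0.1]
grip_width: -0.0
grip_force: 0.0
time: 4.97
tcp_pos: [564.0, 61.8, 134.7]
ee_rot: [0.091, 2.796, -0.011]
ft_force: [0.9, 0.5, 0.3]
grip_width: -0.0
grip_force: 0.0
grasp in rack [ 11.6  76.3 162.2]
t 4.975 xyz [ 0.    -0.001  0.002] twist [ 0.001 -0.003 -0.002] mm 0.5
align
t 4.975 xyz [ 0.001 -0.001 -0.06 ] twist [ 0.004 -0.092  0.004] mm 15.0
```

```bash
python3 - <<'E'
from fk import *
n="wrist"; a=optics.get_image(n)[84:384,100:400,::-1]; b=optics.get_image("side")[135:255,205:325,::-1]
f=lambda i:cv2.resize(i,(400,400),interpolation=cv2.INTER_CUBIC)
cv2.imwrite("pics/g3.png",np.hstack([f(b),f(a)]))
E
```

```text
(no output)
```

View pics/g3.png

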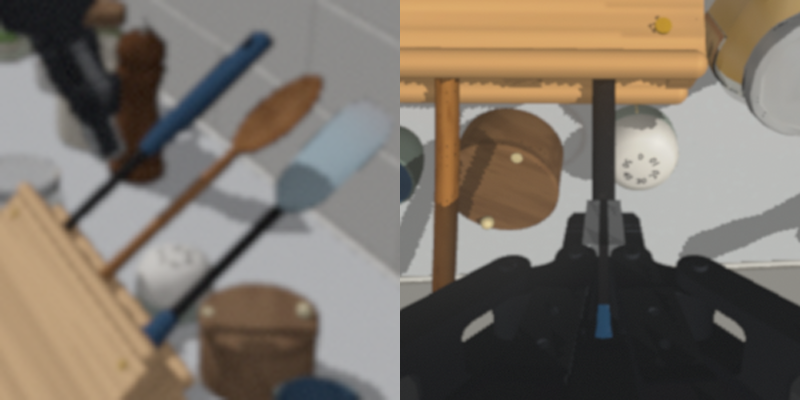

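```bash
python3 - <<'E'
from fk import *
o=get_obs(); t=o["tcp_pos"]; R0=Ro.from_rotvec(o["ee_rot"]).as_matrix()
c=optics.camera_params("wrist")
for nm,X in (("tcp",t),("grasp",t-19*R0[:,2]),("model z187",W(14.6,76,187)),("meas z187",W(20,76,187)),("meas end",W(37,78,308)),("model z115",W(4.5,76,115))):
    print(nm,"side crop",((proj("side",X)-[205,135])/.3).round(),"wrist crop",((proj("wrist",X,c)-[100,84])*4/3+[400,0]).round())
E
```

```text
tcp side crop [124. 192.] wrist crop [604. 188.]
grasp side crop [117. 173.] wrist crop [604. 204.]
model z187 side crop [141. 149.] wrist crop [603. 260.]
meas z187 side crop [146. 153.] wrist crop [603. 258.]
meas end side crop [266.  38.] wrist crop [605. 529.]
model z115 side crop [ 69. 217.] wrist crop [603.  99.]
```

```bash
python3 -m crank '[{"xyz":[0,0,0],"twist":[0,0,0],"jaw":0.2},{"xyz":[0,0,0],"twist":[0,0,0],"jaw":0.2},{"xyz":[0,0,0],"twist":[0,0,0],"jaw":0.2},{"xyz":[-0.015,0,0.045],"twist":[0,0,0],"jaw":0.2},{"xyz":[-0.03,0,0.09],"twist":[0,0,0],"jaw":0.2}]' 60;  python3 -m crank '[{"xyz":[0,0,0],"twist":[0,0,0],"jaw":-1},{"xyz":[0,0,0],"twist":[0,0,0],"jaw":-1},{"xyz":[0,0,0],"twist":[0,0,0],"jaw":-1},{"xyz":[0,0,0],"twist":[0,0,0],"jaw":-1}]' 60; python3 - <<'E'
from fk import *
o=get_obs(); R0=Ro.from_rotvec(o["ee_rot"]).as_matrix(); g=o["tcp_pos"]-19*R0[:,2]; print("grasp in rack",(RK.T@(g-OK)).round(1),o["grip_force"],o["grip_width"]*85)
E
```

```text
time: 5.7
tcp_pos: [579.2, 60.9, 115.4]
ee_rot: [0.091, 2.796, -0.011]
ft_force: [0.2, -0.0, -0.5]
grip_width: 0.6
grip_force: 0.0
time: 6.2
tcp_pos: [578.6, 60.9, 116.3]
ee_rot: [0.09, 2.796, -0.011]
ft_force: [-0.0, 0.3, -0.8]
grip_width: 0.208
grip_force: 61.4
grasp in rack [ 35.   76.5 159.1] 61.449912786483765 17.66537625630612
```

```bash
cat >> fk.py <<'E'
def spat(lean,mid,turned=False,yaw=-.0731):
    l=np.radians(lean);Z=E('z',yaw); up=Z@[np.sin(l),0,np.cos(l)]; x=up if turned else -up
    n=Z@[np.cos(l),0,-np.sin(l)]; z=-n; M=np.eye(4); M[:3,:3]=np.c_[x,np.cross(z,x),z]; M[:3,3]=W(*mid); return M
def T4(R,p): M=np.eye(4);M[:3,:3]=R;M[:3,3]=p;return M
HT=np.linalg.inv(spat(52,(12,76,152.5),yaw=-.062))@T4(Ro.from_rotvec([.09,2.796,-.011]).as_matrix(),np.array([578.6,60.9,116.3])) # tool in spatula frame
def held(*a,**k): M=spat(*a,**k)@HT; return M[:3,:3],M[:3,3]
E
python3 - <<'E'
from fk import *
q=get_obs()["joints"]; print(HT.round(3)); b=None
for nm,l,m,t in(("A1",46,(2,76,153),0),("A",44,(-3,76,156),0),("W",44,(-3,76,292),0),("L",44,(-130,76,292),0),("T",44,(-130,76,292),1),("I",44,(0,76,292),1),("F",44,(0,76,158),1)):
    if nm=="T": q=np.r_[q[:3],3.1,.5,-1.5]
    P=held(l,m,turned=t);q,e=ik(*P,q); print(nm,q.round(2),"err %.4f"%e,P[1].round()); rel(*P,base=b); b=P
E
```

```text
[[ 9.5000e-01 -3.0000e-03  3.1400e-01 -3.8350e+00]
 [-3.0000e-03 -1.0000e+00 -2.0000e-03 -2.7900e-01]
 [ 3.1400e-01  1.0000e-03 -9.5000e-01 -3.9878e+01]
 [ 0.0000e+00  0.0000e+00  0.0000e+00  1.0000e+00]]
A1 [ 0.01  0.4   2.07 -0.15  0.23 -1.35] err 0.0000 [575.  61. 127.]
t 6.2 xyz [ 0.001 -0.001 -0.044] twist [ 0.002 -0.066  0.006] mm 11.1
A [ 0.01  0.38  2.09 -0.19  0.19 -1.3 ] err 0.0000 [574.  61. 133.]
t 6.2 xyz [-0.009  0.    -0.025] twist [-0.    -0.022 -0.   ] mm 6.7
W [-0.    0.36  1.77 -0.06  0.53 -1.46] err 0.0000 [668.  54. 231.]
t 6.2 xyz [-0.517  0.002 -0.171] twist [0. 0. 0.] mm 136.0
L [ 0.01  0.14  1.83 -0.06  0.69 -1.45] err 0.0000 [577.  61. 319.]
t 6.2 xyz [ 0.159  0.001 -0.482] twist [0. 0. 0.] mm 127.0
T [ 0.05  0.13  2.29  3.42  0.41 -1.77] err 0.0000 [572.  61. 314.]
t 6.2 xyz [ 0.029 -0.002  0.01 ] twist [-0.627 -0.003  1.899] mm 7.7
I [ 0.02  0.42  2.21  3.29  0.62 -1.65] err 0.0000 [665.  54. 224.]
t 6.2 xyz [-0.163 -0.001  0.494] twist [0. 0. 0.] mm 130.0
F [ 0.05  0.64  2.49  3.26  1.11 -1.57] err 0.0000 [572.  61. 127.]
t 6.2 xyz [-0.509  0.002 -0.168] twist [0. 0. 0.] mm 134.0
```

```bash
python3 -m crank '[{"xyz":[0,0,-0.022],"twist":[0,-0.033,0],"jaw":-1},{"xyz":[0.001,0,-0.044],"twist":[0.001,-0.066,0.003],"jaw":-1},{"xyz":[-0.006,0,-0.069],"twist":[0.002,-0.088,0.006],"jaw":-1},{"xyz":[-0.006,0,-0.069],"twist":[0.002,-0.088,0.006],"jaw":-1}]' 60; python3 - <<'E'
from fk import *
rel(*held(44,(-3,76,156)));rel(*held(44,(-3,76,292))); print(get_obs()["joints"].round(2))
E
```

```text
time: 6.7
tcp_pos: [573.9, 61.2, 133.2]
ee_rot: [0.099, 2.657, -0.019]
ft_force: [0.2, 0.4, -0.3]
grip_width: 0.206
grip_force: 61.4
t 6.7 xyz [-0.001 -0.001 -0.   ] twist [ 0.    -0.001  0.   ] mm 0.4
t 6.7 xyz [-0.517  0.001 -0.172] twist [ 0.    -0.001  0.   ] mm 136.2
[ 0.01  0.38  2.09 -0.19  0.19 -1.31]
```

No force; sliding out along the slot.

```bash
python3 -m crank '[{"xyz":[-0.1,0,-0.033],"twist":[0,0,0],"jaw":-1},{"xyz":[-0.2,0,-0.067],"twist":[0,0,0],"jaw":-1},{"xyz":[-0.3,0,-0.1],"twist":[0,0,0],"jaw":-1},{"xyz":[-0.41,0,-0.136],"twist":[0,0,0],"jaw":-1},{"xyz":[-0.517,0.001,-0.172],"twist":[0,0,0],"jaw":-1}]' 60; python3 - <<'E'
from fk import *
rel(*held(44,(-3,76,292))); rel(*held(44,(-130,76,292)));print(get_obs()["joints"].round(2))
i=optics.get_image("side")[60:300,145:385,::-1]; t=optics.get_image("top")[95:285,165:355,::-1]
f=lambda i:cv2.resize(i,(400,400),interpolation=cv2.INTER_CUBIC)
cv2.imwrite("pics/o1.png",np.hstack([f(i),f(t)]))
h=spat(44,(-3,76,292))
for x in(-155,155):
    X=(h@[x,0,0,1])[:3]; print(x,((proj("side",X)-[145,60])/.6).round(),((proj("top",X)-[165,95])*400/190+[400,0]).round())
E
```

```text
time: 7.32
tcp_pos: [669.2, 54.1, 231.6]
ee_rot: [0.099, 2.658, -0.018]
ft_force: [0.4, 0.2, -1.5]
grip_width: 0.205
grip_force: 61.4
t 7.325 xyz [ 0.004 -0.    -0.   ] twist [ 0.001 -0.001  0.   ] mm 1.0
t 7.325 xyz [ 0.164  0.001 -0.482] twist [ 0.001 -0.001  0.   ] mm 127.4
[-0.01  0.36  1.77 -0.05  0.53 -1.46]
-155 [282.  53.] [519. -43.]
155 [141. 220.] [523. 226.]
```

View pics/o1.png

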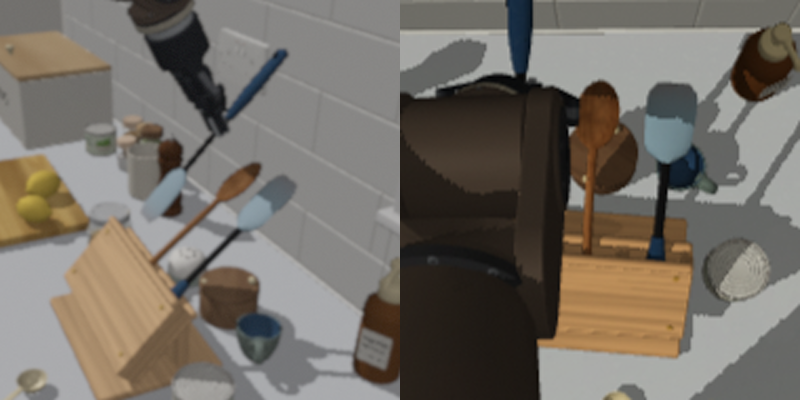

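```bash
python3 -m crank '[{"xyz":[0.082,0,-0.241],"twist":[0,0,0],"jaw":-1},{"xyz":[0.164,0.001,-0.482],"twist":[0,0,0],"jaw":-1},{"xyz":[0.164,0.001,-0.482],"twist":[0,0,0],"jaw":-1}]' 60; cat > turn.py <<'E'
from fk import *
import sys
def path(N):
    q0,_=ik(*held(44,(-130,76,292)),np.array([0,.14,1.83,-.06,.69,-1.45]))
    q1,e=ik(*held(44,(-130,76,292),turned=True),np.array([.05,.13,2.29,3.42,.41,-1.77]))
    return [q0+(q1-q0)*k/N for k in range(N+1)],e
def rows(N,k0,base=None):
    Q,_=path(N); R0,p0=base or fk(Q[k0],K)[:2]
    for k in range(k0+1,min(k0+5,N)+1):
        R,p,_=fk(Q[k],K); print(k,(R0.T@(p-p0)/250).round(3).tolist(),(Ro.from_matrix(R0.T@R).as_rotvec()/(np.pi/2)).round(3).tolist())
E
python3 - <<'E'
from turn import *
rel(*held(44,(-130,76,292))); print(get_obs()["joints"].round(3))
N=25;Q,e=path(N); print(Q[0].round(3),Q[-1].round(3),e)
Rp=None
for k,q in enumerate(Q):
    R,p,_=fk(q,K); M=T4(R,p)@np.linalg.inv(HT); h=(M@[-155,0,0,1])[:3];b=(M@[155,0,0,1])[:3]
    st=0 if Rp is None else np.degrees(Ro.from_matrix(Rp.T@R).magnitude()); Rp=R
    if k%3==0 or k==N: print(k,"h",h.round(),"rack",(RK.T@(h-OK)).round(),"b",b.round(),"rack",(RK.T@(b-OK)).round(),"deg",st.round(1))
rows(N,0)
E
```

```text
time: 7.8
tcp_pos: [574.6, 61.2, 321.2]
ee_rot: [0.099, 2.653, -0.018]
ft_force: [-0.3, -0.5, -0.8]
grip_width: 0.204
grip_force: 61.5
t 7.8 xyz [-0.006 -0.001  0.011] twist [0.001 0.002 0.   ] mm 3.1
[ 0.009  0.131  1.837 -0.054  0.689 -1.454]
[ 0.009  0.139  1.829 -0.056  0.692 -1.452] [ 0.046  0.126  2.292  3.42   0.409 -1.772] 8.651581376525768e-13Traceback (most recent call last):
  File "<stdin>", line 8, in <module>
AttributeError: 'int' object has no attribute 'round'
```

```bash
python3 - <<'E'
from turn import *
N=25;Q,e=path(N)
Rp=None
for k,q in enumerate(Q):
    R,p,_=fk(q,K); M=T4(R,p)@np.linalg.inv(HT); h=(M@[-155,0,0,1])[:3];b=(M@[155,0,0,1])[:3]
    st=0 if Rp is None else np.degrees(Ro.from_matrix(Rp.T@R).magnitude()); Rp=R
    if k%3==0 or k==N: print(k,"h",h.round(),"rack",(RK.T@(h-OK)).round(),"b",b.round(),"rack",(RK.T@(b-OK)).round(),"deg %.1f"%st,p.round())
rows(N,0)
E
```

```text
0 h [653.  55. 456.] rack [-130.   76.  447.] b [438.  71. 233.] rack [-130.   76.  137.] deg 0.0 [577.  61. 319.]
3 h [637.  72. 430.] rack [-124.   92.  417.] b [428. 194. 236.] rack [-146.  198.  126.] deg 7.4 [564. 136. 308.]
6 h [623.  82. 410.] rack [-121.  101.  391.] b [440. 294. 277.] rack [-172.  299.  158.] deg 7.3 [562. 194. 319.]
9 h [607.  83. 390.] rack [-119.  101.  367.] b [473. 358. 341.] rack [-196.  365.  224.] deg 7.3 [572. 228. 343.]
12 h [589.  77. 368.] rack [-116.   94.  338.] b [522. 377. 410.] rack [-210.  388.  307.] deg 7.3 [588. 234. 367.]
15 h [564.  68. 340.] rack [-114.   83.  302.] b [577. 351. 468.] rack [-209.  365.  388.] deg 7.4 [604. 214. 382.]
18 h [533.  61. 308.] rack [-114.   73.  257.] b [626. 285. 501.] rack [-193.  303.  449.] deg 7.4 [612. 174. 381.]
21 h [495.  59. 275.] rack [-118.   69.  207.] b [657. 192. 503.] rack [-167.  213.  476.] deg 7.4 [606. 125. 363.]
24 h [453.  66. 243.] rack [-126.   73.  154.] b [660.  89. 472.] rack [-139.  110.  462.] deg 7.4 [583.  75. 328.]
25 h [438.  71. 233.] rack [-130.   76.  137.] b [653.  55. 456.] rack [-130.   76.  447.] deg 7.4 [572.  61. 314.]
1 [0.04, 0.102, 0.011] [-0.056, 0.011, 0.06]
2 [0.07, 0.201, 0.012] [-0.109, 0.02, 0.121]
3 [0.09, 0.295, 0.007] [-0.161, 0.029, 0.184]
4 [0.099, 0.382, -0.005] [-0.21, 0.038, 0.248]
5 [0.098, 0.46, -0.023] [-0.257, 0.045, 0.314]
```

```bash
python3 -m crank '[{"xyz":[0.04,0.1,0.011],"twist":[-0.056,0.011,0.06],"jaw":-1},{"xyz":[0.07,0.2,0.012],"twist":[-0.109,0.02,0.121],"jaw":-1},{"xyz":[0.09,0.295,0.007],"twist":[-0.161,0.029,0.184],"jaw":-1},{"xyz":[0.099,0.382,-0.005],"twist":[-0.21,0.038,0.248],"jaw":-1},{"xyz":[0.098,0.46,-0.023],"twist":[-0.257,0.045,0.314],"jaw":-1}]' 60; python3 - <<'E'
from turn import *
rel(*fk(path(25)[0][5],K)[:2]); print(get_obs()["joints"].round(2),path(25)[0][5].round(2)); [rows(25,k) for k in (5,10,15,20)]
E
```

```text
time: 8.43
tcp_pos: [560.5, 177.6, 310.9]
ee_rot: [0.627, 2.575, 0.688]
ft_force: [-0.0, 1.2, -1.0]
grip_width: 0.206
grip_force: 61.5
t 8.425 xyz [-0.007  0.005 -0.007] twist [-0.    -0.002 -0.003] mm 2.7
[ 0.01  0.14  1.93  0.65  0.63 -1.52] [ 0.02  0.14  1.92  0.64  0.64 -1.52]
6 [0.026, 0.067, 0.008] [-0.046, 0.004, 0.067]
7 [0.04, 0.129, 0.01] [-0.09, 0.007, 0.135]
8 [0.044, 0.186, 0.008] [-0.133, 0.008, 0.205]
9 [0.038, 0.236, 0.0] [-0.173, 0.008, 0.276]
10 [0.023, 0.276, -0.01] [-0.212, 0.006, 0.347]
11 [-0.003, 0.04, -0.001] [-0.038, -0.005, 0.072]
12 [-0.016, 0.075, -0.006] [-0.075, -0.012, 0.144]
13 [-0.039, 0.104, -0.016] [-0.111, -0.021, 0.217]
14 [-0.07, 0.125, -0.029] [-0.145, -0.032, 0.291]
15 [-0.109, 0.137, -0.045] [-0.178, -0.044, 0.365]
16 [-0.036, 0.03, -0.012] [-0.033, -0.015, 0.073]
17 [-0.082, 0.055, -0.027] [-0.066, -0.032, 0.147]
18 [-0.135, 0.073, -0.047] [-0.098, -0.05, 0.22]
19 [-0.195, 0.084, -0.072] [-0.13, -0.07, 0.293]
20 [-0.261, 0.085, -0.1] [-0.161, -0.091, 0.367]
21 [-0.064, 0.039, -0.018] [-0.032, -0.023, 0.073]
22 [-0.135, 0.072, -0.041] [-0.064, -0.046, 0.145]
23 [-0.213, 0.098, -0.069] [-0.096, -0.071, 0.217]
24 [-0.295, 0.117, -0.102] [-0.128, -0.096, 0.289]
25 [-0.381, 0.128, -0.14] [-0.161, -0.121, 0.36]
```

The controller follows the planned joint path, so I continue the turn.

```bash
python3 -m crank '[{"xyz":[0.026,0.067,0.008],"twist":[-0.046,0.004,0.067],"jaw":-1},{"xyz":[0.04,0.129,0.01],"twist":[-0.09,0.007,0.135],"jaw":-1},{"xyz":[0.044,0.186,0.008],"twist":[-0.133,0.008,0.205],"jaw":-1},{"xyz":[0.038,0.236,0],"twist":[-0.173,0.008,0.276],"jaw":-1},{"xyz":[0.023,0.276,-0.01],"twist":[-0.212,0.006,0.347],"jaw":-1}]' 60 | tail -2
python3 -m crank '[{"xyz":[-0.003,0.04,-0.001],"twist":[-0.038,-0.005,0.072],"jaw":-1},{"xyz":[-0.016,0.075,-0.006],"twist":[-0.075,-0.012,0.144],"jaw":-1},{"xyz":[-0.039,0.104,-0.016],"twist":[-0.111,-0.021,0.217],"jaw":-1},{"xyz":[-0.07,0.125,-0.029],"twist":[-0.145,-0.032,0.291],"jaw":-1},{"xyz":[-0.109,0.137,-0.045],"twist":[-0.178,-0.044,0.365],"jaw":-1}]' 60 | tail -2
python3 - <<'E'
from turn import *
q=path(25)[0][15];rel(*fk(q,K)[:2]); print(get_obs()["joints"].round(2),q.round(2))
E
```

```text
grip_width: 0.203
grip_force: 61.5
grip_width: 0.205
grip_force: 61.5
t 9.675 xyz [ 0.008  0.01  -0.001] twist [-0.002  0.002 -0.004] mm 3.2
[ 0.03  0.13  2.12  2.04  0.53 -1.66] [ 0.03  0.13  2.11  2.03  0.52 -1.64]
```

```bash
python3 -m crank '[{"xyz":[-0.036,0.03,-0.012],"twist":[-0.033,-0.015,0.073],"jaw":-1},{"xyz":[-0.082,0.055,-0.027],"twist":[-0.066,-0.032,0.147],"jaw":-1},{"xyz":[-0.135,0.073,-0.047],"twist":[-0.098,-0.05,0.22],"jaw":-1},{"xyz":[-0.195,0.084,-0.072],"twist":[-0.13,-0.07,0.293],"jaw":-1},{"xyz":[-0.261,0.085,-0.1],"twist":[-0.161,-0.091,0.367],"jaw":-1}]' 60 | tail -2
python3 -m crank '[{"xyz":[-0.064,0.039,-0.018],"twist":[-0.032,-0.023,0.073],"jaw":-1},{"xyz":[-0.135,0.072,-0.041],"twist":[-0.064,-0.046,0.145],"jaw":-1},{"xyz":[-0.213,0.098,-0.069],"twist":[-0.096,-0.071,0.217],"jaw":-1},{"xyz":[-0.295,0.117,-0.102],"twist":[-0.128,-0.096,0.289],"jaw":-1},{"xyz":[-0.381,0.128,-0.14],"twist":[-0.161,-0.121,0.36],"jaw":-1}]' 60 | tail -2
python3 - <<'E'
from turn import *
for x in(-130,0):rel(*held(44,(x,76,292),turned=True))
print(get_obs()["joints"].round(2))
E
```

```text
grip_width: 0.203
grip_force: 61.5
grip_width: 0.205
grip_force: 61.5
t 10.925 xyz [ 0.017 -0.002 -0.001] twist [ 0.     0.005 -0.002] mm 4.2
t 10.925 xyz [-0.143 -0.003  0.494] twist [ 0.     0.005 -0.002] mm 128.5
[ 0.05  0.13  2.3   3.42  0.42 -1.77]
```

```bash
python3 -m crank '[{"xyz":[-0.05,0,0.16],"twist":[0,0.005,0],"jaw":-1},{"xyz":[-0.1,-0.002,0.33],"twist":[0,0.005,0],"jaw":-1},{"xyz":[-0.143,-0.003,0.494],"twist":[0,0.005,-0.002],"jaw":-1},{"xyz":[-0.143,-0.003,0.494],"twist":[0,0.005,-0.002],"jaw":-1}]' 60 | tail -4
python3 - <<'E'
from turn import *
rel(*held(44,(0,76,292),turned=True)); o=get_obs()
M=T4(Ro.from_rotvec(o["ee_rot"]).as_matrix(),o["tcp_pos"])@np.linalg.inv(HT)
for n in("side","top","wrist"):
    c=optics.camera_params(n); im=optics.get_image(n); cv2.imwrite(f"pics/I_{n}.png",im[:,:,::-1])
    ends=proj(n,np.array([(M@[x,0,0,1])[:3] for x in(-155,-35)]),c)
    hsv=cv2.cvtColor(im,cv2.COLOR_RGB2HSV); m=cv2.inRange(hsv,(100,120,40),(125,255,255))
    # pixels near predicted handle
    y,x=np.nonzero(m); P=np.c_[x,y]; d=ends[0]-ends[1]; L=np.linalg.norm(d); u=d/L; a=(P-ends[1])@u; b=(P-ends[1])@[-u[1],u[0]]
    k=(np.abs(b)<15)&(a>-10)&(a<L+20); P=P[k];a=a[k];b=b[k]
    print(n,ends.round(1).tolist(),len(a))
    if len(a): print(" along",a.min().round(1),a.max().round(1),"of",L.round(1)," lateral by quarter",[b[(a>=L*i/4)&(a<L*(i+1)/4)].mean().round(1) for i in range(4) if ((a>=L*i/4)&(a<L*(i+1)/4)).any()])
E
```

```text
ee_rot: [2.625, -0.096, 1.647]
ft_force: [0.1, 1.0, -1.0]
grip_width: 0.205
grip_force: 61.5
t 11.425 xyz [ 0.002  0.001 -0.01 ] twist [-0.     0.001  0.003] mm 2.5
side [[230.9, 192.9], [262.9, 155.0]] 216
 along 1.3 50.3 of 49.6  lateral by quarter [np.float64(0.2), np.float64(0.8), np.float64(0.5), np.float64(0.6)]
top [[223.9, 200.9], [223.1, 158.2]] 7
 along 10.8 15.8 of 42.8  lateral by quarter [np.float64(4.1)]
wrist [[252.7, 518.7], [252.1, 287.1]] 698
 along 4.8 48.9 of 231.6  lateral by quarter [np.float64(-1.1)]
```

```bash
python3 -m crank '[{"xyz":[0.002,0.001,-0.008],"twist":[0,0,0],"jaw":-1},{"xyz":[-0.06,0.001,-0.028],"twist":[0,0,0],"jaw":-1},{"xyz":[-0.1,0.001,-0.041],"twist":[0,0,0],"jaw":-1},{"xyz":[-0.14,0.001,-0.054],"twist":[0,0,0],"jaw":-1},{"xyz":[-0.14,0.001,-0.054],"twist":[0,0,0],"jaw":-1}]' 60 | tail -4
python3 - <<'E'
from turn import *
rel(*held(44,(0,76,254),turned=True)); o=get_obs(); print(o["moment"].round(2),o["joints"].round(2)); rel(*held(44,(0,76,160),turned=True))
E
```

```text
ee_rot: [2.619, -0.095, 1.657]
ft_force: [-0.0, 0.3, -0.7]
grip_width: 0.211
grip_force: 61.5
t 12.2 xyz [-0.017  0.002  0.006] twist [-0.001 -0.004  0.002] mm 4.7
[ 0.02  0.57 -0.02] [ 0.03  0.46  2.29  3.28  0.74 -1.63]
t 12.2 xyz [-0.374  0.002 -0.114] twist [-0.001 -0.004  0.002] mm 97.7
```

```bash
python3 -m crank '[{"xyz":[-0.08,0,-0.022],"twist":[0,-0.003,0],"jaw":-1},{"xyz":[-0.16,0.001,-0.047],"twist":[-0.001,-0.004,0.002],"jaw":-1},{"xyz":[-0.24,0.001,-0.072],"twist":[-0.001,-0.004,0.002],"jaw":-1},{"xyz":[-0.328,0.002,-0.099],"twist":[-0.001,-0.004,0.002],"jaw":-1},{"xyz":[-0.328,0.002,-0.099],"twist":[-0.001,-0.004,0.002],"jaw":-1}]' 60 | tail -4
python3 - <<'E'
from turn import *
o=get_obs(); print(o["moment"].round(2),o["joints"].round(2)); rel(*held(44,(0,76,158),turned=True))
E
```

```text
ee_rot: [2.626, -0.101, 1.647]
ft_force: [-0.5, 0.7, -1.8]
grip_width: 0.207
grip_force: 61.5
[ 0.03  0.61 -0.04] [ 0.04  0.61  2.46  3.27  1.05 -1.58]
t 12.825 xyz [-0.051  0.    -0.019] twist [0.    0.001 0.001] mm 13.6
```

Now creep to the floor in small steps, watching the force.

```bash
python3 -m crank '[{"xyz":[-0.025,0,-0.009],"twist":[0,0,0],"jaw":-1},{"xyz":[-0.038,0,-0.014],"twist":[0,0,0],"jaw":-1},{"xyz":[-0.051,0,-0.019],"twist":[0,0,0],"jaw":-1},{"xyz":[-0.051,0,-0.019],"twist":[0,0,0],"jaw":-1}]' 60 | tail -4
python3 - <<'E'
from turn import *
o=get_obs(); print(o["moment"].round(2)); rel(*held(44,(0,76,156),turned=True))
E
python3 -m crank '[{"xyz":[-0.008,0,-0.003],"twist":[0,0,0],"jaw":-1},{"xyz":[-0.008,0,-0.003],"twist":[0,0,0],"jaw":-1}]' 60 | tail -4
```

```text
ee_rot: [2.616, -0.102, 1.663]
ft_force: [8.8, -0.3, 8.7]
grip_width: 0.208
grip_force: 61.1
[-0.12 -1.4   0.01]
t 13.325 xyz [-0.026  0.001 -0.006] twist [ 0.    -0.006 -0.   ] mm 6.8
ee_rot: [2.612, -0.102, 1.67]
ft_force: [13.6, -1.3, 15.3]
grip_width: 0.206
grip_force: 60.9
```

```bash
python3 -m crank '[{"xyz":[0.012,0,0.004],"twist":[0,0,0],"jaw":-1},{"xyz":[0.012,0,0.004],"twist":[0,0,0],"jaw":-1}]' 60 | tail -3
python3 -m crank '[{"xyz":[0,0,0],"twist":[0,0,0],"jaw":0.2},{"xyz":[0,0,0],"twist":[0,0,0],"jaw":0.2},{"xyz":[0,0,0],"twist":[0,0,0],"jaw":0.2},{"xyz":[0,0,0],"twist":[0,0,0],"jaw":0.2}]' | tail -3
python3 - <<'E'
from turn import *
o=get_obs(); print(o["joints"].round(2)); R=Ro.from_rotvec(o["ee_rot"]).as_matrix(); p=o["tcp_pos"]-120*R[:,2]
print(ik(R,p,o["joints"])); print((RK.T@(o["tcp_pos"]-OK)).round(1), (RK.T@R).round(2))
E
```

```text
ft_force: [6.5, -0.1, 6.7]
grip_width: 0.204
grip_force: 61.2
ft_force: [-0.4, 0.0, 0.9]
grip_width: 0.601
grip_force: 0.0
[ 0.05  0.64  2.49  3.27  1.11 -1.57]
(array([ 0.10798628,  0.4769856 ,  2.7061504 ,  3.32229438,  1.16340271,
       -1.56163362]), np.float64(1.4651042743936526e-09))
[ 39.3  75.8 156.1] [[-0.31 -0.    0.95]
 [-0.   -1.   -0.  ]
 [ 0.95 -0.    0.31]]
```

```bash
python3 -m crank '[{"xyz":[0.03,0,-0.1],"twist":[0,0,0],"jaw":0.2},{"xyz":[0.065,0,-0.2],"twist":[0,0,0],"jaw":0.2},{"xyz":[0.1,0,-0.3],"twist":[0,0,0],"jaw":0.2},{"xyz":[0.16,0,-0.49],"twist":[0,0,0],"jaw":0.2},{"xyz":[0.16,0,-0.49],"twist":[0,0,0],"jaw":0.2}]'
python3 - <<'E'
from turn import *
im=optics.get_image("side"); im0=cv2.imread("pics/side0.png")[:,:,::-1]; tp=optics.get_image("top"); tp0=cv2.imread("pics/top0.png")[:,:,::-1]
cv2.imwrite("pics/fs.png",im[:,:,::-1]);cv2.imwrite("pics/ft.png",tp[:,:,::-1])
# light-blue blades: components in both views
for n,i in(("side",im),("top",tp)):
    m=cv2.inRange(cv2.cvtColor(i,cv2.COLOR_RGB2HSV),(92,40,90),(110,140,255)); k,l,s,c=cv2.connectedComponentsWithStats(m)
    print(n,[(s[j].tolist(),c[j].round(1).tolist()) for j in range(1,k) if s[j][4]>120])
    for z0 in(0,):
        for lean in(48,52): 
            L=np.radians(lean-44); mid=(4 if lean==48 else 10,76,155*np.cos(L)+z0); M=spat(lean,mid,turned=True)
            print(" pred",lean,[proj(n,(M@[x,0,0,1])[:3]).round(1).tolist() for x in(-20,52,104,155)])
E
```

```text
time: 14.95
tcp_pos: [478.6, 67.8, 220.6]
ee_rot: [2.622, -0.101, 1.656]
ft_force: [1.5, -0.5, -0.5]
grip_width: 0.601
grip_force: 0.0
side []
 pred 48 [[230.3, 193.7], [250.7, 172.2], [265.5, 156.6], [280.2, 141.2]]
 pred 52 [[231.3, 194.9], [252.8, 174.7], [268.4, 160.1], [283.7, 145.7]]
top [([213, 140, 22, 29, 513], [223.3, 153.2]), ([281, 143, 24, 29, 542], [292.0, 156.4])]
 pred 48 [[223.9, 201.7], [223.8, 175.8], [223.8, 155.6], [223.8, 134.5]]
 pred 52 [[224.1, 200.8], [224.4, 173.9], [224.6, 153.2], [224.8, 131.6]]
```

```bash
python3 - <<'E'
from turn import *
S=cv2.imread("pics/fs.png");S0=cv2.imread("pics/side0.png");T=cv2.imread("pics/ft.png");T0=cv2.imread("pics/top0.png")
def bl(i,n):
    h=cv2.cvtColor(i,cv2.COLOR_BGR2HSV); m=cv2.inRange(h,(90,25,90),(112,140,255)); k,l,s,c=cv2.connectedComponentsWithStats(m); out=[]
    for j in range(1,k):
        if s[j][4]>100: out.append((s[j].tolist(),c[j].round(1).tolist()))
    print(n,out)
print(cv2.cvtColor(S0,cv2.COLOR_BGR2HSV)[182,305]);bl(S0,"S0");bl(S,"S");bl(T0,"T0");bl(T,"T")
for n,a,b in(("side",S0,S),("top",T0,T)):
    d=(cv2.absdiff(a,b).max(2)>40).astype(np.uint8); k,l,s,c=cv2.connectedComponentsWithStats(d)
    print(n,[s[j].tolist() for j in range(1,k) if s[j][4]>25])
M=spat(52,(10,76,153.5),turned=True); print([proj("side",(M@[x,0,0,1])[:3]).round(1).tolist() for x in(52,104,155)])
o=get_obs();print(o["joints"].round(2),o["time"])
E
```

```text
[100  38 163]
S0 [([288, 169, 31, 30, 501], [302.2, 183.7])]
S [([256, 145, 27, 26, 329], [268.4, 157.5]), ([288, 169, 32, 30, 501], [302.2, 183.7])]
T0 [([281, 139, 25, 33, 656], [292.3, 153.9])]
T [([212, 136, 24, 33, 628], [223.5, 151.0]), ([281, 139, 25, 33, 658], [292.3, 154.2])]
side [[0, 0, 197, 173, 9872], [248, 144, 39, 36, 374], [230, 189, 11, 10, 27], [117, 195, 28, 12, 143], [117, 207, 127, 121, 5239], [0, 209, 43, 82, 2353], [218, 210, 27, 52, 703], [344, 270, 13, 3, 26], [35, 286, 50, 67, 906], [256, 289, 25, 13, 140], [96, 301, 134, 83, 5196], [291, 344, 28, 31, 337]]
top [[308, 119, 18, 27, 91], [219, 129, 11, 52, 468], [231, 139, 5, 18, 62], [435, 171, 77, 17, 1003], [318, 213, 22, 18, 149], [248, 218, 55, 21, 683], [358, 219, 27, 10, 169], [138, 221, 185, 163, 12503], [97, 262, 35, 27, 424], [250, 276, 134, 67, 3875], [371, 304, 73, 41, 2074]]
[[252.8, 174.7], [268.4, 160.1], [283.7, 145.7]]
[ 0.1   0.31  2.61  3.34  0.91 -1.62] 15.05
```

```bash
python3 - <<'E'
from turn import *
for nm,t,s in(("new",(223.5,151.0),(268.4,157.5)),("twin",(292.3,154.2),(302.2,183.7))):
    X=tri(dict(top=np.array(t),side=np.array(s))); print(nm,(RK.T@(X-OK)).round(1))
E
```

```text
new [ 22.4  78.6 262.2]
twin [ 23.2 -73.5 266. ]
```

```bash
python3 -c "
from station import ticket,get_obs
print(get_obs()['ft_force']); print(ticket.hand_in())"
```

```text
[ 0.92215032 -0.37244888  0.60193493]
the job is handed in; nothing more can be done
None
```

The upside-down spatula is now back in its own slot, handle down and blade up, and released. I handed the job in at about 15 s of the 42 s. By the cameras its blade sits level with the other spatula's to within 4 mm, and the other spatula has not moved. I did not measure the spoon and the five bystanders one by one, but nothing touched them that I could detect. The hand-in gave no score.

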